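# Seat a keyed chuck in the spin coater and hold it home

## Robot

A 7-joint arm with a two-finger parallel gripper is mounted at the origin on a cart in front of the work surface, level with it; the furniture and walls round the work are solid. World frame = base frame: x ahead of the robot, y to its left, z up, the work surface at z = 0. Lengths are in m, angles in rad, forces in N, time in s.
With the tool pointing down it reaches from about 0.425 to 0.925 m from the base axis. Payload 6.8 kg.
Tool frame: the origin (TCP) lies at the centre of the arm's flange, where the gripper is bolted on; the fingertips stand 173 mm ahead of it and the grasp point (between the pads) lies 155 mm ahead of it (env.tcp_to_grasp is the distance from the TCP to the grasp point, in m); z points along the fingers, y is the line along which they close (so a half turn about z gives the same grasp; the last joint's range is limited). The gripper opens to 85 mm and grips with 20 to 120 N. Pads are 22 mm wide; open, the fingers measure 114 mm over their backs; the gripper's body (76 mm by 85 mm) begins 54 mm behind the grasp point. The pads swing forward as they close: fully open they stand 13 mm farther back than shut.
Start: joints at [-1.429, 0.477, 0.022, 1.555, -0.011, 1.109, -0.083], TCP at [0.167, 0.654, 0.405] pointing down, gripper open.
Joint ranges: [-2.96, 2.96], [-0.34, 2.1], [-1.41, 1.46], [0.24, 2.44], [-1.37, 4.51], [0.17, 1.92], [-2.96, 2.96]. Speed limits (rad/s): [2.39, 2.39, 3.14, 3.14, 3.14, 3.14, 3.14].

## Interface

Orientations are given as [roll, pitch, yaw] about the fixed x, y, z axes, in that order (R = Rz(yaw) Ry(pitch) Rx(roll)).
In Python, from cell import env, optics, job gives the robot as it stands.
- The arm moves only by the tool move_arm, never from a script. Its argument "increments" is a list of rows, each an object of numbers: "x", "y", "z": the shift along the tool's x, y, z in m; "ax", "ay", "az": the turn, a rotation vector about the tool's x, y, z in rad. A call has 1 to 5 rows; each row is the pose to reach, as a shift and turn from the pose commanded when the call began, along the tool's axes at that moment; what a row does not reach only later rows make up. A row lasts 1/8 s, in which the tool goes at most 62.5 mm and 10.7 degrees, less where a joint would pass 70% of its speed; a pose out of reach is approached as far as the arm can. A call with a gripper value outside its range is refused whole. "gripper" is the finger opening in m, from 0 to 0.0854, set as the call begins (left out, the last holds). The fingers move at their own pace and stop on an object; the grip force is fixed at half the most. Time passes only in rows, so rows that repeat a pose let the fingers close. It gives the time, the measured TCP pose, the force, the opening and the grip force at its end, in the units of the state.
- env.get_state(): the state, without advancing time (a new reading comes with each control period).
- optics.grab_frame(name): name is "scene" or "top" or "wrist"; returns a dict with "color" (480x640x3 uint8, red, green, blue), "range_z" (480x640 float32, m along the optical axis (not along the pixel's ray), 0 where there is no reading), "vfov" (degrees; the focal length in pixels is half the picture's height over the tangent of half this angle, whatever the lens; pixels are square), "cx", "cy" (the principal point, pixels), "dist" ([k1, k2, p1, p2, k3] as OpenCV has them; the pictures are not rectified), "pose" (4x4, takes a point from camera to world coordinates); the wrist camera has in their place "hand_eye" (4x4, takes a point from camera to tool coordinates, whose origin is the TCP and whose axes are the flange's). Camera axes: x right, y down, z forward; pixel columns grow to the right and rows downward; lengths in m; the calibration is good to about 2 mm. A picture is of the moment at which its call begins: read the wrist's pose just before it.
- job.sign_off(): hands the job in; it is judged then, once.
The state is a dict: "clock": time; "joints": joint angles; "dq": joint speeds; "effort": joint torques, N m; "position": TCP position; "ee_rot": TCP orientation; "ft_force": force on the tool from outside, world axes, zero at the start; "moment": the same for the moment, N m; "grip_width": finger opening in m; "finger_force": force on a finger pad.
Only numpy, scipy, OpenCV 4.12 (cv2) and the standard library are available. Lean on these libraries where they do the work, as an engineer would, in place of code of your own. Each camera call takes 0.05 s, during which the arm holds its last target. There are 200 camera calls.

## Task

Fit the small hexagonal chuck to the spin coater: lift it up and off its fork hook on the stand, put its shaft into the socket of the spindle that stands in the bowl, turn it until the brass key slips into the keyway and push it down against the spring inside until its collar lies flush on the spindle. I am about to tighten the set screw, so finish while the gripper still holds the chuck and keeps it pressed fully home; do not ram it down, leave the disc chuck on its hook and do not disturb the other things on the desk.

Things in the scene. Friction and masses are not known exactly. Their poses are not given: they have to be found in the camera images.
- chuck_grip (a point): centre of the hexagonal aluminium body of the small chuck: 27 mm across flats, 44 mm high (22 mm above and below this point), with a round pad 21 mm wide and 6 mm high on top. z up along the chuck's axis, x towards its key; one pair of flats faces +x and -x, the others 60 degrees on. An orange line down one flat and across the collar shows the key's side. About 0.14 kg
- chuck_collar (a point): on the chuck, 26 mm below chuck_grip: centre of the underside of its round steel collar (36 mm wide, 4 mm thick), on which it hangs in the fork. Below it a steel shaft 16 mm in diameter and 50 mm long with a bevelled foot. Same axes as chuck_grip
- chuck_key (a point): on the chuck: middle of the brass key on the shaft, 31 mm below the collar's underside and 10.5 mm from the axis, towards the chuck's x. The key is 6 mm wide, stands out to 13 mm from the axis, has round ends and reaches from 24 to 38 mm below the collar's underside, so the last 12 mm of the shaft are plain
- socket_mouth (a point): centre of the mouth of the coater's spindle, on its flat steel top face (44 mm wide, 118 mm above the desk). z up, x towards the keyway: the key enters when the chuck's x points the same way (about 0.1 rad to spare). Bore 18 mm in diameter; keyway 8 mm wide, reaching 14.5 mm from the axis, open at the top. An orange line on top face and side marks the keyway
- coater: the fixed spin coater; origin on the desk under the spindle's axis, keypad side towards its -x. White cabinet 236 mm deep (129 mm from the axis to its keypad side), 216 mm wide and 58 mm high, on it a grey round bowl 178 mm across with its rim 98 mm above the desk; the spindle stands in the middle and tops the rim by 20 mm
- spindle (a joint): rotation of the spindle about its upright axis, rad; it is stiff (0.12 N m) and stays where it is left, and turns with the chuck once the key is in
- seal (a joint): how far the spring-loaded vacuum seal in the spindle's bore is pressed down, m: 0 at rest, 0.006 with the chuck home. It meets the foot of the shaft 44 mm down, when the collar is still 6 mm above the spindle's top face, and pushes back with 5 N there and 8 N with the chuck home (the chuck weighs 1.4 N and would be pushed up if let go)
- chuck_stand: fixed stand, two fork hooks at its y = -0.05 and +0.05 m, open to its -x; origin on the desk midway. Each fork: two prongs 6 mm wide, 5 mm thick, 19 mm apart, tops 85 mm above the desk; tips 26 mm in front of the fork's centre turn up 6 mm. A chuck comes off lifted 8 to 18 mm and drawn towards -x, or straight up while its key points along the gap. Which chuck hangs where varies
- disc_chuck: the other chuck, with a flat black disc 52 mm in diameter at the top; it hangs on the other fork and stays there. Origin at the centre of its collar's underside
- beaker: clear plastic beaker about 90 mm wide and 105 mm high, a bystander; origin at the centre of its foot
- vial: glass vial with a red cap, 28 mm wide and 58 mm high, a bystander; origin at the centre of its foot
- small_bottle: white plastic bottle with a red cap, 48 mm wide and 124 mm high, a bystander; origin at the centre of its foot
- tweezers: steel forceps 133 mm long lying on the desk, a bystander; origin at the centre

How it is judged:
On the way, in this order (a step that is already met when the one before it is completed fails the run):
1. the chuck is lifted off its fork hook, held by the gripper and clear of the stand (contact force between the fingers and chuck above 1 N and contact force between chuck and chuck_stand below 0.05 N and distance of chuck_collar from where it was at the start of the episode above 0.06 m), for 0.1 s.
2. the key is in the keyway, at least 8 mm deep (z of chuck_collar in the frame of socket_mouth between -0.005 and 0.03 m and horizontal distance between chuck_collar and socket_mouth below 0.004 m and angle between the x axis of chuck_collar and the x axis of socket_mouth, either way round below 0.3 rad), for 0.05 s.
At the end, for the whole second after the job is handed in: the chuck's collar lies within 2 mm of the spindle's top face, centred within 3 mm, upright within 0.06 rad, key in the keyway (within 0.3 rad), the spring-loaded seal pressed down by more than 4 mm, the gripper still holding the chuck with more than 2 N, all at rest (z of chuck_collar in the frame of socket_mouth below 0.002 m and horizontal distance between chuck_collar and socket_mouth below 0.003 m and angle between the z axis of chuck_collar and the z axis of socket_mouth, either way round below 0.06 rad and angle between the x axis of chuck_collar and the x axis of socket_mouth, either way round below 0.3 rad and value of joint seal above 0.004 m and contact force between the fingers and chuck above 2 N and linear speed of chuck below 0.02 m/s); the arm keeps its last pose, push and grip.
It fails at once if the chuck rammed down: more than 60 N between it and the coater (contact force between chuck and coater above 60 N).
It fails at once if the disc chuck displaced by more than 15 mm (distance of disc_chuck from where it was at the start of the episode above 0.015 m).
It fails at once if a bystander displaced by more than 30 mm (distance of any of beaker, vial, small_bottle, tweezers from where it was at the start of the episode above 0.03 m).
It also fails if it takes over 48 s, if anything falls off the work surface, if the arm or the gripper's body presses on something with over 40 N, if the wrist force passes 120 N, or if a joint passes its speed limit or range.

## Working session

There is one attempt and no reset: what is moved stays moved. The work goes in short steps, Python scripts to look and compute and a tool call to move; the robot and the scene stay as the last step left them, time stands still between calls to the robot, and variables do not carry over. Pictures are saved under pics/ and viewed, at most 10 in all, crops included, and the job is handed in when it is done.

Besides the shell and the picture viewer there is one more tool, called after "Emit:" by a JSON object that holds its "api" and its "payload", one argument or row to a line. move_arm: Moves the arm, as the interface text tells. Its arguments: {"type":"object","properties":{"increments":{"type":"array","items":{"type":"object","properties":{"x":{"type":"number"},"y":{"type":"number"},"z":{"type":"number"},"ax":{"type":"number"},"ay":{"type":"number"},"az":{"type":"number"}}}},"gripper":{"type":"number"}},"required":["increments"]}

```bash
mkdir -p pics; ls; python3 - <<'E'
from cell import env, optics, job
import cv2,pickle
s=env.get_state();print(s['clock'],s['position'],s['ee_rot'],s['grip_width'],env.tcp_to_grasp)
for n in ("scene","top"):
    f=optics.grab_frame(n);pickle.dump(f,open(f'{n}.pkl','wb'))
    cv2.imwrite(f'pics/{n}.png',f['color'][...,::-1]);print(n,f['vfov'],f['cx'],f['cy'],f['dist'],f['pose'])
E
```

```text
pics
0.0 [0.16676348 0.65378659 0.40371713] [-3.13976834e+00  1.09706755e-04  2.89181726e+00] 0.08555471468574133 0.1547
scene 42.54208743995229 322.17529172216786 248.43226316670066 [-0.11655233  0.          0.          0.          0.        ] [[-0.77804848 -0.46544025  0.42190749 -0.15170053]
 [-0.62810314  0.58841623 -0.50916872  0.79468567]
 [-0.0112696  -0.66115937 -0.75016084  1.32029156]
 [ 0.          0.          0.          1.        ]]
top 48.626914977579325 317.4030811936391 233.56352025916976 [0.05273798 0.         0.         0.         0.        ] [[-0.0231577  -0.99395993  0.10727246  0.37039893]
 [-0.99968345  0.02407843  0.00729576 -0.02714141]
 [-0.00983465 -0.10706955 -0.99420289  1.54784867]
 [ 0.          0.          0.          1.        ]]
```

View pics/scene.png

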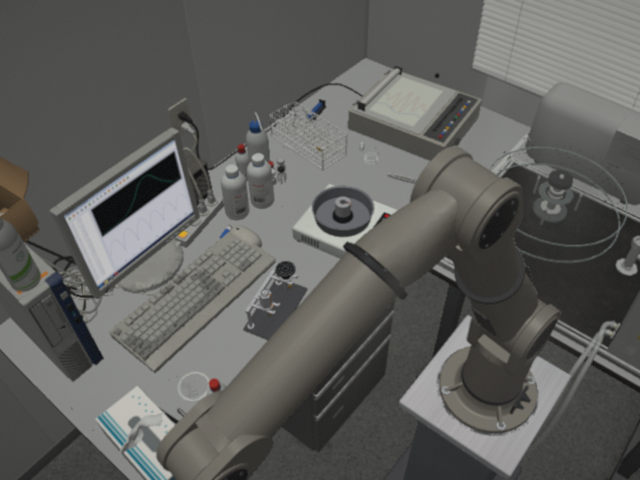

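View pics/top.png

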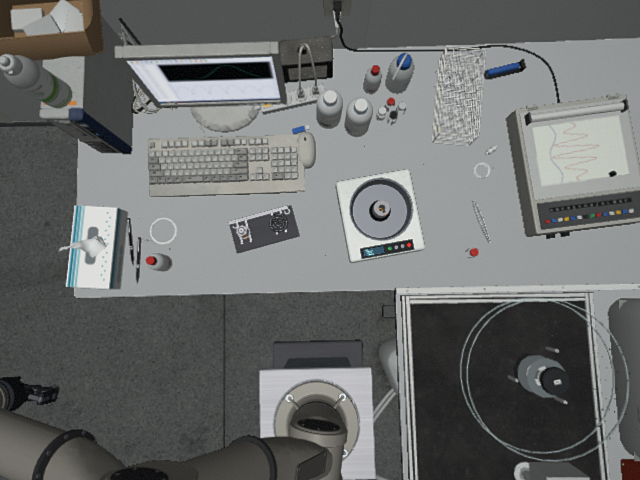

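The top view shows the coater bowl's spindle near (380,209). The stand is near (265,228), with the black disc chuck at (278,222) and the small chuck near (243,230). I'll crop the stand and the spindle and print the measurements.

```bash
cat > h.py <<'E'
import numpy as np,cv2,pickle
from scipy.spatial.transform import Rotation as R
def K(f):
    F=f['color'].shape[0]/2/np.tan(np.radians(f['vfov']/2));return np.array([[F,0,f['cx']],[0,F,f['cy']],[0,0,1]])
def ray(f,uv):
    p=cv2.undistortPoints(np.array(uv,float).reshape(-1,1,2),K(f),np.array(f['dist'])).reshape(-1,2)
    return np.c_[p,np.ones(len(p))]
def plane(f,uv,z):
    T=f['pose'];d=ray(f,uv)@T[:3,:3].T;o=T[:3,3];return o+d*((z-o[2])/d[:,2])[:,None]
def deproj(f,uv):
    uv=np.array(uv).reshape(-1,2);z=f['range_z'][uv[:,1],uv[:,0]];return (ray(f,uv)*z[:,None])@f['pose'][:3,:3].T+f['pose'][:3,3]
def cloud(f,u0,v0,u1,v1):
    u,v=np.meshgrid(np.arange(u0,u1),np.arange(v0,v1));return np.c_[u.ravel(),v.ravel()]
E
python3 - <<'E'
from h import *
f=pickle.load(open('top.pkl','rb'));c=f['color'][...,::-1]
a=cv2.resize(c[195:260,222:307],None,fx=6,fy=6,interpolation=cv2.INTER_CUBIC)
b=cv2.resize(c[180:240,350:410],None,fx=6,fy=6,interpolation=cv2.INTER_CUBIC)[:390,:]
im=np.zeros((600,800,3),np.uint8);im[:a.shape[0],:a.shape[1]]=a
b=cv2.resize(b,(285,285));im[:285,512:797]=b
cv2.imwrite('pics/crop.png',im)
print('spindle',plane(f,[(380,209)],.118),'stand chuck',plane(f,[(243,230),(278,222)],.135))
for n in [cloud(f,236,222,252,240),cloud(f,372,200,390,218)]:
    p=deproj(f,n);i=p[:,2]>(.12 if n[0,0]<300 else .11);print(i.sum(),p[i].mean(0),p[i].max(0),p[i].min(0))
E
```

```text
spindle [[ 0.58762874 -0.18813979  0.118     ]] stand chuck [[0.53726415 0.18221221 0.135     ]
 [0.55659383 0.08818118 0.135     ]]
96 [0.5357492  0.18583217 0.13597586] [0.55138801 0.20114674 0.14669946] [0.52242481 0.17270911 0.12030335]
178 [ 0.58916422 -0.19006227  0.13431264] [ 0.61269171 -0.02714141  1.54784867] [ 0.37039893 -0.21363476  0.11031806]
```

View pics/crop.png

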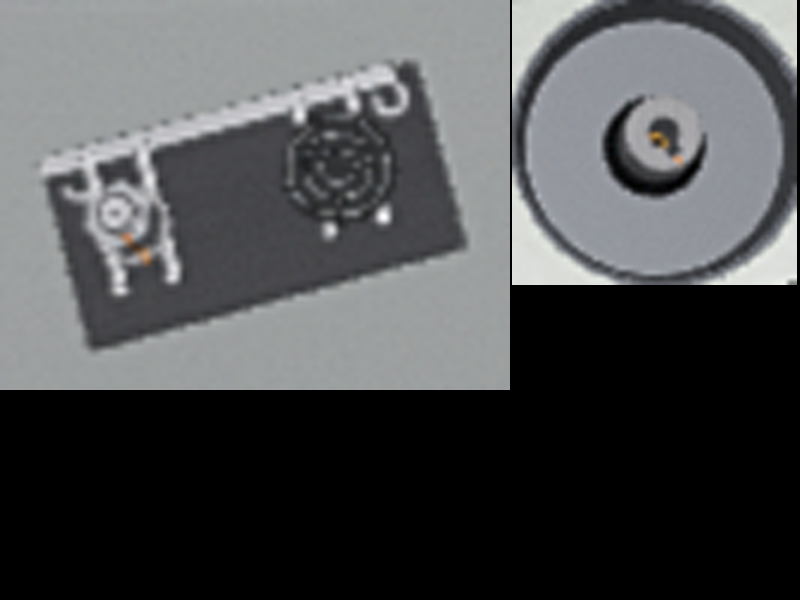

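The crop shows the small chuck's pad at about (240.8,230.3) in the full picture, with its orange mark to the lower right (near (246,237.5)). The spindle's orange keyway mark is also to the lower right. Next I'll measure angles roughly and go to a near view.

```bash
cat >> h.py <<'E'
def orange(f,u0,v0,u1,v1):
    c=f['color'][v0:v1,u0:u1].astype(int);r,g,b=c[...,0],c[...,1],c[...,2]
    m=(r-b>60)&(r-g>25)&(g-b>15)
    v,u=np.nonzero(m);return np.c_[u+u0,v+v0]
def wrap(a):return (a+np.pi)%(2*np.pi)-np.pi
def plan(s,pos,yaw):
    "shift and turn (tool axes) from the measured pose to tool-down at pos,yaw"
    M=R.from_euler('xyz',s['ee_rot']);d=M.inv().apply(np.array(pos)-s['position'])
    w=(M.inv()*R.from_euler('xyz',[np.pi,0,yaw])).as_rotvec()
    print('shift',d.round(4),'turn',w.round(4))
E
python3 - <<'E'
from h import *
from cell import env,optics
f=pickle.load(open('top.pkl','rb'))
o=orange(f,236,225,256,245);print(o.tolist())
ch=plane(f,[(240.8,230.3)],.139)[0];co=plane(f,[(246.2,237.5)],.089)[0];d=co-ch;print(ch,co,np.linalg.norm(d[:2]),np.arctan2(d[1],d[0]))
o=orange(f,370,195,395,225);print(o.tolist());
sp=plane(f,[(350+(662-512)/4.75,180+133/4.75)],.118)[0];k=plane(f,[(350+(678-512)/4.75,180+160/4.75)],.118)[0];d=k-sp;print(sp,d,np.arctan2(d[1],d[0]))
w=optics.grab_frame('wrist');print(w['hand_eye'].round(4),w['vfov'])
s=env.get_state();plan(s,[.50,.19,.42],2.89)
E
```

```text
[[243, 234], [243, 235], [246, 237], [246, 238]]
[0.53612733 0.18749517 0.139     ] [0.52163811 0.1803705  0.089     ] 0.016146165912886278 -2.6845889234422846
[[379, 208], [380, 208], [382, 210], [384, 213], [385, 213]]
[ 0.59026366 -0.1925119   0.118     ] [-0.01580621 -0.00855497  0.        ] -2.6454991566747696
[[ 1.000e-03 -9.664e-01 -2.569e-01  6.420e-02]
 [ 1.000e+00  8.000e-04  9.000e-04 -7.000e-04]
 [-6.000e-04 -2.569e-01  9.664e-01  3.160e-02]
 [ 0.000e+00  0.000e+00  0.000e+00  1.000e+00]] 66.24021332919403
shift [-0.4375 -0.3672 -0.0155] turn [-0.0014  0.0001  0.0019]
```

Emit:
{"api": "move_arm", "payload": {
  "increments": [
    {"x": -0.045,"y": -0.034},
    {"x": -0.09,"y": -0.068},
    {"x": -0.135,"y": -0.102},
    {"x": -0.18,"y": -0.136},
    {"x": -0.225,"y": -0.17}
  ]
}}

```text
schema error: expected keys x, y, z, ax, ay, az
```

Emit:
{"api": "move_arm", "payload": {
  "increments": [
    {"x": -0.05,"y": -0.038},
    {"x": -0.1,"y": -0.076,"az": -0.05},
    {"x": -0.15,"y": -0.114,"az": -0.1},
    {"x": -0.2,"y": -0.152,"az": -0.15},
    {"x": -0.248,"y": -0.19,"az": -0.18}
  ]
}}

```text
schema error: expected keys x, y, z, ax, ay, az
```

Emit:
{"api": "move_arm", "payload": {
  "increments": [
    {"x": 0},
    {"x": 0},
    {"x": 0}
  ]
}}

```text
schema error: expected keys x, y, z, ax, ay, az
```

```bash
cat >> h.py <<'E'
def wrist(name,crop=None):
    from cell import env,optics
    s=env.get_state();f=optics.grab_frame('wrist')
    T=np.eye(4);T[:3,:3]=R.from_euler('xyz',s['ee_rot']).as_matrix();T[:3,3]=s['position'];f['pose']=T@f['hand_eye']
    pickle.dump((f,s),open(name+'.pkl','wb'));cv2.imwrite(f'pics/{name}.png',f['color'][...,::-1]);print(s['clock'],s['position'].round(4),s['ee_rot'].round(4));return f,s
E
python3 - <<'E'
from h import *
f,s=wrist('w1')
print(f['pose'].round(3))
E
```

```text
0.15 [0.1668 0.6539 0.4039] [-3.1402e+00  1.0000e-04  2.8919e+00]
[[ 0.246  0.937  0.249  0.104]
 [ 0.969 -0.238 -0.064  0.669]
 [-0.001  0.257 -0.966  0.372]
 [ 0.     0.     0.     1.   ]]
```

View pics/w1.png

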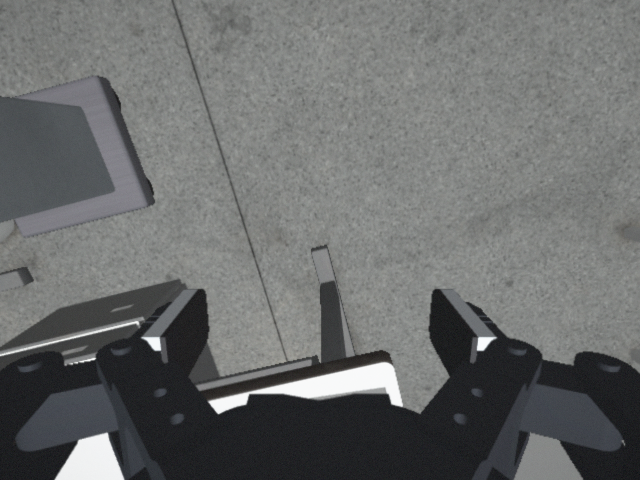

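The picture shows only floor and the fingers, at about (180,330) and (460,330), because the moves were refused: every row needs all six keys. I'll resend them.

Emit:
{"api": "move_arm", "payload": {
  "increments": [
    {"x": -0.045,"y": -0.034,"z": 0,"ax": 0,"ay": 0,"az": 0},
    {"x": -0.09,"y": -0.068,"z": 0,"ax": 0,"ay": 0,"az": 0},
    {"x": -0.135,"y": -0.102,"z": 0,"ax": 0,"ay": 0,"az": 0},
    {"x": -0.18,"y": -0.136,"z": 0,"ax": 0,"ay": 0,"az": 0},
    {"x": -0.225,"y": -0.17,"z": 0,"ax": 0,"ay": 0,"az": 0}
  ]
}}

```text
clock: 0.82
position: [0.3438, 0.4321, 0.4047]
ee_rot: [3.141, 0.0, 2.892]
ft_force: [1.0, 1.7, -0.2]
grip_width: 0.0854
finger_force: 0.0
```

Emit:
{"api": "move_arm", "payload": {
  "increments": [
    {"x": -0.05,"y": -0.038,"z": 0,"ax": 0,"ay": 0,"az": 0},
    {"x": -0.1,"y": -0.076,"z": 0,"ax": 0,"ay": 0,"az": -0.05},
    {"x": -0.15,"y": -0.114,"z": 0,"ax": 0,"ay": 0,"az": -0.1},
    {"x": -0.2,"y": -0.152,"z": 0,"ax": 0,"ay": 0,"az": -0.15},
    {"x": -0.248,"y": -0.19,"z": 0,"ax": 0,"ay": 0,"az": -0.18}
  ]
}}

```text
clock: 1.45
position: [0.5371, 0.1867, 0.4048]
ee_rot: [3.141, 0.0, 3.073]
ft_force: [0.1, 0.8, -0.2]
grip_width: 0.0856
finger_force: 0.0
```

Emit:
{"api": "move_arm", "payload": {
  "increments": [
    {"x": 0,"y": 0,"z": 0,"ax": 0,"ay": 0,"az": 0},
    {"x": 0,"y": 0,"z": 0,"ax": 0,"ay": 0,"az": 0},
    {"x": 0,"y": 0,"z": 0,"ax": 0,"ay": 0,"az": 0}
  ]
}}

```text
clock: 1.82
position: [0.5354, 0.1899, 0.4045]
ee_rot: [3.141, -0.001, 3.074]
ft_force: [0.8, -0.2, 0.8]
grip_width: 0.0855
finger_force: 0.0
```

```bash
python3 - <<'E'
from h import *
f,s=wrist('w2')
T=f['pose'];q=np.linalg.inv(T)@np.array([.536,.187,.139,1]);p=K(f)@q[:3];print(p/p[2])
E
```

```text
1.825 [0.5354 0.1899 0.4045] [ 3.1412e+00 -7.0000e-04  3.0744e+00]
[314.99428765 238.778635     1.        ]
```

View pics/w2.png

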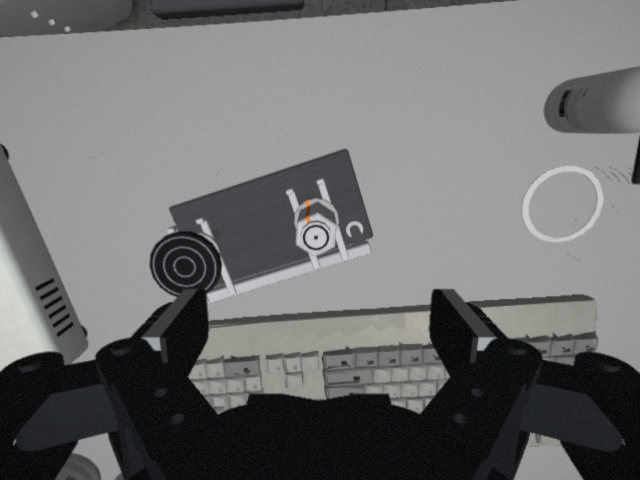

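The near view shows the pad centre at (316,238), right where predicted. The orange line runs from about (307,222) to (309,201), and the fork prongs open upwards in the picture.

```bash
python3 - <<'E'
from h import *
f,s=pickle.load(open('w2.pkl','rb'))
o=orange(f,295,190,330,240);print(len(o));
for v in np.unique(o[:,1]):print(v,o[o[:,1]==v,0].mean().round(1),end='; ')
g=cv2.cvtColor(f['color'],cv2.COLOR_RGB2GRAY);c=cv2.HoughCircles(cv2.medianBlur(g[205:270,285:350],3),cv2.HOUGH_GRADIENT,1,5,param1=80,param2=12,minRadius=12,maxRadius=21);print(c[0][:4]+[285,205,0] if c is not None else c)
uv=cloud(f,285,200,350,265);p=deproj(f,uv);i=(p[:,2]>.128)&(p[:,2]<.16);print('top pts',i.sum(),np.median(p[i],0),p[i].max(0),p[i].min(0))
# hex top silhouette at z>.128
m=np.zeros((480,640),np.uint8);m[uv[i][:,1],uv[i][:,0]]=255
k=cv2.findContours(m,cv2.RETR_EXTERNAL,cv2.CHAIN_APPROX_NONE)[0];k=max(k,key=cv2.contourArea)
print(cv2.approxPolyDP(k,3,True).reshape(-1,2).tolist())
ce=plane(f,[(316,238)],.139)[0];print('centre',ce)
for uvz in [((307,222),.133),((309,203),.089)]:
    q=plane(f,[uvz[0]],uvz[1])[0]-ce;print(q,np.hypot(*q[:2]),np.arctan2(q[1],q[0]))
cv2.imwrite('pics/c2.png',cv2.resize(f['color'][185:275,270:390,::-1],None,fx=6,fy=6,interpolation=cv2.INTER_CUBIC))
E
```

```text
72
200 307.0; 201 306.5; 202 306.5; 203 307.5; 204 307.5; 205 307.5; 206 308.0; 207 308.0; 208 307.5; 209 307.5; 210 307.5; 211 307.5; 212 307.5; 213 307.5; 214 307.0; 215 307.0; 216 307.0; 217 307.0; 218 307.5; 219 307.5; 220 308.0; 221 308.5; 222 307.5; [[315.5        237.5         13.19999981]
 [311.5        232.5         16.        ]
 [321.5        241.5         20.39999962]
 [318.5        227.5         20.39999962]]
top pts 1349 [0.53341164 0.18755186 0.13729007] [0.55061026 0.20157734 0.14099117] [0.52009563 0.17357219 0.12815343]
[[318, 212], [298, 221], [296, 244], [314, 256], [334, 247], [336, 225]]
centre [0.53551205 0.18769862 0.139     ]
[-0.00982443 -0.00539762 -0.006     ] 0.011209537645684232 -2.6392042040611163
[-0.01487034 -0.00473142 -0.05      ] 0.015604910303830415 -2.83354282653296
```

View pics/c2.png

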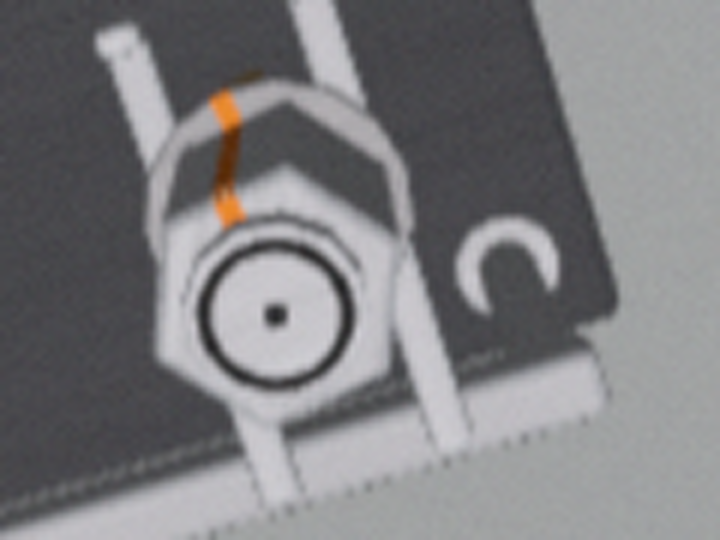

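```bash
python3 - <<'E'
from h import *
f,s=pickle.load(open('w2.pkl','rb'))
v=np.array([[318,212],[298,221],[296,244],[314,256],[334,247],[336,225]])
v2=[(270+x/6,185+y/6) for x,y in [(283,163),(167,222),(158,360),(265,425),(390,372),(398,240)]]
for q in (v,v2):
    p=plane(f,q,.133);a=np.arctan2(*(p-p.mean(0))[:,[1,0]].T)
    e=np.roll(p,-1,0)-p;L=np.linalg.norm(e,axis=1);n=np.arctan2(e[:,1],e[:,0])+np.pi/2
    z=np.mean(np.exp(6j*n));print(p.mean(0),L.round(4),(n%(np.pi/3)).round(3),'flat normal',np.angle(z)/6+np.arange(-3,3)*np.pi/3)
p=plane(f,[(270+120/6,185+45/6),(270+155/6,185+130/6)],.086);d=p[0]-p[1];print('prong',np.arctan2(d[1],d[0]))
p=plane(f,[(270+225/6,185+210/6)],.133)[0]-plane(f,[(316,237.6)],.139)[0];print(p,np.arctan2(p[1],p[0]))
plan(s,[.5355,.1873,.32],3.0744)
E
```

```text
[0.53461285 0.18772892 0.133     ] [0.0147 0.0161 0.0149 0.0151 0.0154 0.015 ] [0.363 0.359 0.368 0.375 0.381 0.347] flat normal [-2.77606668 -1.72886913 -0.68167158  0.36552597  1.41272352  2.45992107]
[0.53484967 0.18780675 0.133     ] [0.0146 0.0161 0.0144 0.0155 0.0154 0.0155] [0.411 0.38  0.412 0.352 0.411 0.382] flat normal [-2.75023473 -1.70303718 -0.65583963  0.39135792  1.43855547  2.48575302]
prong -2.8360285669646443
[-0.01089552 -0.0049814  -0.006     ] -2.712769776129385
shift [-0.0004 -0.0026  0.0845] turn [ 0.0004 -0.0007  0.    ]
```

Emit:
{"api": "move_arm", "payload": {
  "gripper": 0.06,
  "increments": [
    {"x": 0.0,"y": -0.002,"z": 0.02,"ax": 0,"ay": 0,"az": 0.08},
    {"x": 0.0,"y": -0.002,"z": 0.05,"ax": 0,"ay": 0,"az": 0.08},
    {"x": 0.0,"y": -0.002,"z": 0.08,"ax": 0,"ay": 0,"az": 0.08},
    {"x": 0.0,"y": -0.002,"z": 0.1,"ax": 0,"ay": 0,"az": 0.08},
    {"x": 0.0,"y": -0.002,"z": 0.1,"ax": 0,"ay": 0,"az": 0.08}
  ]
}}

```text
clock: 2.5
position: [0.5349, 0.1873, 0.3033]
ee_rot: [-3.14, -0.003, 2.994]
ft_force: [-0.8, 0.8, -0.0]
grip_width: 0.06
finger_force: 0.0
```

```bash
python3 - <<'E'
from h import *
f,s=wrist('w3');plan(s,[.535,.1877,.268],2.995)
E
```

```text
2.5 [0.5349 0.1873 0.3033] [-3.1400e+00 -3.0000e-03  2.9938e+00]
shift [-0.0001  0.0005  0.0353] turn [-0.0016 -0.003  -0.0012]
```

View pics/w3.png

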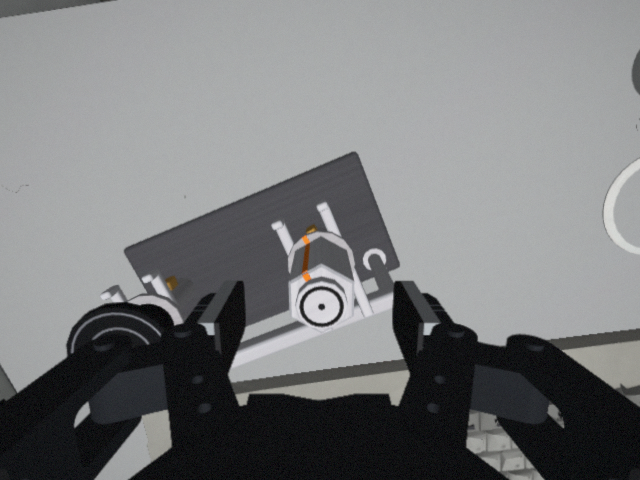

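The chuck sits midway between the fingers at (321,307), and the left finger is clear of the disc chuck at (120,340). I'll descend and grip.

Emit:
{"api": "move_arm", "payload": {
  "increments": [
    {"x": 0,"y": 0.0005,"z": 0.012,"ax": 0,"ay": -0.003,"az": 0},
    {"x": 0,"y": 0.0005,"z": 0.024,"ax": 0,"ay": -0.003,"az": 0},
    {"x": 0,"y": 0.0005,"z": 0.035,"ax": 0,"ay": -0.003,"az": 0},
    {"x": 0,"y": 0.0005,"z": 0.035,"ax": 0,"ay": -0.003,"az": 0}
  ]
}}

```text
clock: 3.05
position: [0.5357, 0.1866, 0.2685]
ee_rot: [-3.14, 0.001, 2.992]
ft_force: [-0.8, -0.1, 0.8]
grip_width: 0.0603
finger_force: 0.0
```

Emit:
{"api": "move_arm", "payload": {
  "gripper": 0.015,
  "increments": [
    {"x": 0,"y": 0,"z": 0,"ax": 0,"ay": 0,"az": 0},
    {"x": 0,"y": 0,"z": 0,"ax": 0,"ay": 0,"az": 0},
    {"x": 0,"y": 0,"z": 0,"ax": 0,"ay": 0,"az": 0},
    {"x": 0,"y": 0,"z": 0,"ax": 0,"ay": 0,"az": 0},
    {"x": 0,"y": 0,"z": 0,"ax": 0,"ay": 0,"az": 0}
  ]
}}

```text
clock: 3.68
position: [0.5364, 0.1869, 0.2702]
ee_rot: [3.141, 0.004, 2.992]
ft_force: [-0.1, 0.6, 5.0]
grip_width: 0.0265
finger_force: 59.3
```

Emit:
{"api": "move_arm", "payload": {
  "increments": [
    {"x": 0,"y": 0,"z": -0.01,"ax": 0,"ay": 0,"az": 0},
    {"x": 0,"y": 0,"z": -0.03,"ax": 0,"ay": 0,"az": 0},
    {"x": 0,"y": 0,"z": -0.06,"ax": 0,"ay": 0,"az": 0},
    {"x": 0,"y": 0,"z": -0.1,"ax": 0,"ay": 0,"az": 0},
    {"x": 0,"y": 0,"z": -0.13,"ax": 0,"ay": 0,"az": 0}
  ]
}}

```text
clock: 4.3
position: [0.5355, 0.1867, 0.4013]
ee_rot: [3.141, 0.003, 2.992]
ft_force: [0.3, 0.1, -1.7]
grip_width: 0.0261
finger_force: 59.0
```

Emit:
{"api": "move_arm", "payload": {
  "increments": [
    {"x": 0,"y": 0,"z": 0,"ax": 0,"ay": 0,"az": 0},
    {"x": 0,"y": 0,"z": 0,"ax": 0,"ay": 0,"az": 0}
  ]
}}

```text
clock: 4.55
position: [0.5351, 0.1868, 0.3987]
ee_rot: [-3.141, 0.001, 2.992]
ft_force: [0.1, -0.5, -0.7]
grip_width: 0.0262
finger_force: 59.0
```

```bash
python3 - <<'E'
from h import *
f,s=wrist('w4');print(s['joints'].round(2),s['grip_width'],s['finger_force'],s['ft_force'])
plan(s,[.50,-.19,.40],s['ee_rot'][2])
E
```

```text
4.55 [0.5351 0.1868 0.3987] [-3.1407e+00  1.4000e-03  2.9919e+00]
[-0.64  0.31  0.24  1.84 -0.09  1.    1.06] 0.0262047852690351 59.02647316921502 [ 0.09573222 -0.45514647 -0.70538415]
shift [-0.0214 -0.3778 -0.0009] turn [-0.0009  0.0014 -0.    ]
```

View pics/w4.png

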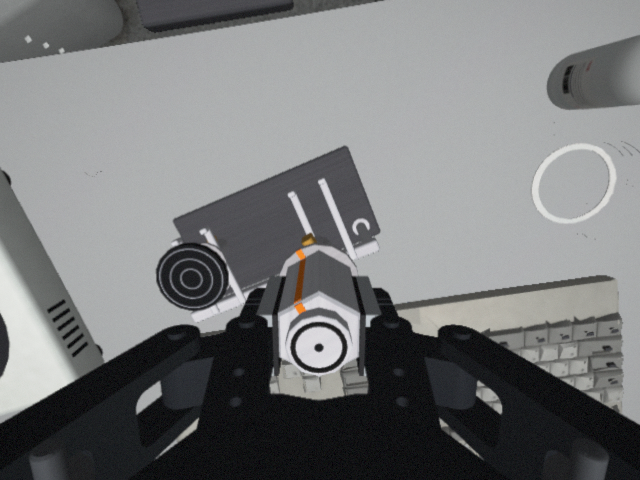

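The chuck is lifted and held squarely. The pad is at (319,348), the orange line runs up to (302,255), and the disc chuck is still on its hook at (192,276). Next I'll move so that the spindle shows in the free upper half of the wrist view.

Emit:
{"api": "move_arm", "payload": {
  "increments": [
    {"x": -0.018,"y": -0.035,"z": 0,"ax": 0,"ay": 0,"az": 0},
    {"x": -0.036,"y": -0.071,"z": 0,"ax": 0,"ay": 0,"az": 0},
    {"x": -0.054,"y": -0.106,"z": 0,"ax": 0,"ay": 0,"az": 0},
    {"x": -0.072,"y": -0.142,"z": 0,"ax": 0,"ay": 0,"az": 0},
    {"x": -0.09,"y": -0.177,"z": 0,"ax": 0,"ay": 0,"az": 0}
  ]
}}

```text
clock: 5.22
position: [0.5981, -0.0028, 0.3983]
ee_rot: [-3.141, 0.0, 2.992]
ft_force: [0.0, 1.2, -2.6]
grip_width: 0.0261
finger_force: 59.1
```

Emit:
{"api": "move_arm", "payload": {
  "increments": [
    {"x": -0.018,"y": -0.035,"z": 0,"ax": 0,"ay": 0,"az": -0.03},
    {"x": -0.036,"y": -0.071,"z": 0,"ax": 0,"ay": 0,"az": -0.06},
    {"x": -0.054,"y": -0.106,"z": 0,"ax": 0,"ay": 0,"az": -0.09},
    {"x": -0.072,"y": -0.142,"z": 0,"ax": 0,"ay": 0,"az": -0.12},
    {"x": -0.09,"y": -0.177,"z": 0,"ax": 0,"ay": 0,"az": -0.12}
  ]
}}

```text
clock: 5.85
position: [0.6608, -0.1912, 0.3982]
ee_rot: [3.141, -0.0, 3.112]
ft_force: [0.2, -0.4, -1.9]
grip_width: 0.0263
finger_force: 59.1
```

Emit:
{"api": "move_arm", "payload": {
  "increments": [
    {"x": 0,"y": 0,"z": 0,"ax": 0,"ay": 0,"az": 0},
    {"x": 0,"y": 0,"z": 0,"ax": 0,"ay": 0,"az": 0},
    {"x": 0,"y": 0,"z": 0,"ax": 0,"ay": 0,"az": 0}
  ]
}}

```text
clock: 6.22
position: [0.6609, -0.1884, 0.3994]
ee_rot: [3.141, 0.002, 3.114]
ft_force: [-0.0, -0.1, -1.8]
grip_width: 0.0265
finger_force: 59.2
```

```bash
python3 - <<'E'
from h import *
f,s=wrist('w5')
o=orange(f,180,60,460,240);print(o.mean(0),o.min(0),o.max(0))
u,v=o.mean(0).astype(int);u0,v0=max(0,u-50),max(0,v-38);print(u0,v0)
a=cv2.resize(f['color'][v0:v0+75,u0:u0+100,::-1],None,fx=6,fy=6,interpolation=cv2.INTER_CUBIC)
cv2.imwrite('pics/c5.png',a)
g=pickle.load(open('w4.pkl','rb'))[0];b=g['color'][230:390,230:400,::-1];cv2.imwrite('pics/c4.png',cv2.resize(b,None,fx=3,fy=3))
# chuck pad centre in tool frame, pad 131 mm ahead
r=ray(f,[(319,348)])@f['hand_eye'][:3,:3].T;o=f['hand_eye'][:3,3];print('pad in tool',o+r[0]*(.131-o[2])/r[0,2])
E
```

```text
6.225 [ 0.6609 -0.1884  0.3994] [3.1408e+00 1.7000e-03 3.1137e+00]
[308.37446809 126.00425532] [292  93] [319 239]
258 88
pad in tool [ 0.00218528 -0.00063095  0.131     ]
```

View pics/c5.png

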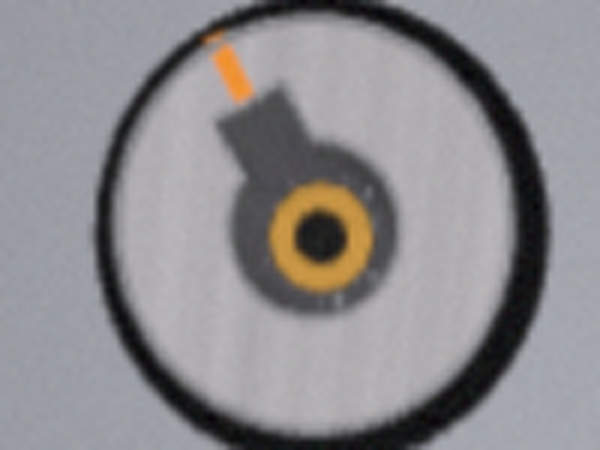

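The crop (6x, origin (258,88)) shows the spindle's top face, the bore centred near (314,230), and the keyway pointing up-left with its end at about (250,102). The orange line runs (215,40)–(246,100). I'll fit the face and the angle.

```bash
python3 - <<'E'
from h import *
f,s=pickle.load(open('w5.pkl','rb'))
c=f['color'][88:163,258:358];big=cv2.resize(c,None,fx=6,fy=6,interpolation=cv2.INTER_CUBIC)
hsv=cv2.cvtColor(big,cv2.COLOR_RGB2HSV)
g=cv2.cvtColor(big,cv2.COLOR_RGB2GRAY)
print('levels face/bore/bg',g[300,180],g[230,245],g[20,20],g[250,103])
# face: fill dark ring inside
ring=(g<60).astype(np.uint8)*255
n,l,st,ce=cv2.connectedComponentsWithStats(255-ring);
i=l[350,200];m=((l==i)*255).astype(np.uint8);print('face area',st[i])
k=max(cv2.findContours(m,cv2.RETR_EXTERNAL,cv2.CHAIN_APPROX_NONE)[0],key=cv2.contourArea)
P=lambda q,z=.118:plane(f,np.array(q,float)/6+[258-.42,88-.42],z)
def circ(p):
    A=np.c_[2*p[:,:2],np.ones(len(p))];x=np.linalg.lstsq(A,(p[:,:2]**2).sum(1),rcond=None)[0];return x[:2],np.sqrt(x[2]+x[0]**2+x[1]**2)
h=cv2.convexHull(k).reshape(-1,2);c1,r1=circ(P(h[h[:,1]>60]));print('face',c1,r1)
bore=[(231,230),(398,230),(315,315),(252,287),(375,285),(390,190),(340,147)]
c2,r2=circ(P(bore));print('bore',c2,r2)
for nm,q in (('keyend',(250,102)),('orange far',(222,48)),('orange near',(243,98))):
    d=P([q])[0,:2]-c2;d1=P([q])[0,:2]-c1;print(nm,np.hypot(*d),np.arctan2(d[1],d[0]),np.hypot(*d1),np.arctan2(d1[1],d1[0]))
e=P([(258,187),(217,122),(310,145),(283,82)])
for a,b in ((0,1),(2,3)):
    d=e[b]-e[a];print('wall dir',np.arctan2(d[1],d[0]))
print(np.median(deproj(f,[(275,140),(280,145),(335,130),(335,120)]),0))
E
```

```text
levels face/bore/bg 179 76 155 26
face area [   110     10    408    429 135597]
face [ 0.59047791 -0.19262758] 0.022148191897237286
bore [ 0.59036828 -0.19255567] 0.009007863103926346
keyend 0.01459449614594332 -2.6880581748687282 0.014661969677222969 -2.6957432835929014
orange far 0.020703751595179155 -2.684397183159299 0.020770686154064757 -2.6898338334776426
orange near 0.015299394944963447 -2.657220832891482 0.015363357604402736 -2.664686143826366
wall dir -2.5917842911977638
wall dir -2.748636181813552
[ 0.596341   -0.19696779  0.09258997]
```

View pics/c4.png

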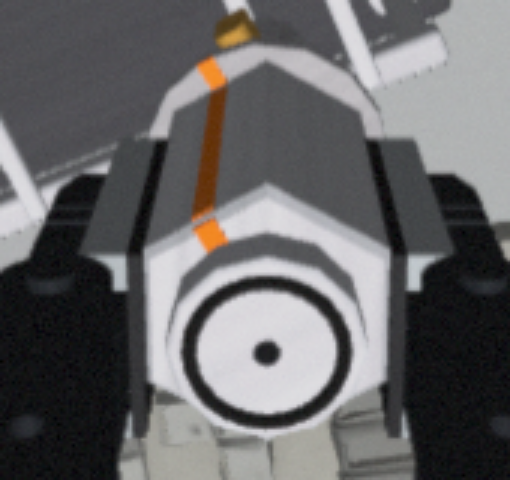

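```bash
python3 - <<'E'
from h import *
for n in ('w4','w5'):
    f,s=pickle.load(open(n+'.pkl','rb'));he=f['hand_eye']
    uv=cloud(f,280,270,360,395);z=f['range_z'][uv[:,1],uv[:,0]];p=(ray(f,uv)*z[:,None])@he[:3,:3].T+he[:3,3]
    i=(abs(p[:,2]-.131)<.004)&(abs(p[:,0])<.014)&(abs(p[:,1])<.014);print(n,i.sum(),np.median(p[i],0),p[i].min(0),p[i].max(0))
    g=f['color'];
    # black ring on the pad: ellipse fit
    gg=cv2.cvtColor(g,cv2.COLOR_RGB2GRAY)[310:385,285:352];k,h=cv2.findContours((gg<90).astype(np.uint8),cv2.RETR_CCOMP,cv2.CHAIN_APPROX_NONE)
    for c in k:
        if 600<cv2.contourArea(c)<2500:
            e=cv2.fitEllipse(c);u=np.array(e[0])+[285,310];r=ray(f,[u])@he[:3,:3].T;o=he[:3,3];print(u,e[1],(o+r[0]*(.131-o[2])/r[0,2]).round(4))
plan(s,[.5926,-.1921,.365],3.0796)
E
```

```text
w4 3284 [ 0.0028097  -0.0008471   0.13210768] [-0.00900347 -0.01119249  0.12978644] [0.01247571 0.00973279 0.13499863]
[318.42849731 346.88941574] (49.710411071777344, 55.25877380371094) [ 0.0025 -0.0007  0.131 ]
[318.37598419 346.76886368] (42.87510681152344, 48.5663948059082) [ 0.0025 -0.0007  0.131 ]
w5 3265 [ 0.00289876 -0.00064138  0.13214503] [-0.00864967 -0.01132168  0.12976941] [0.01273235 0.00970574 0.13498497]
[318.5425148  346.76283646] (49.63541030883789, 55.37449264526367) [ 0.0026 -0.0008  0.131 ]
[318.52910995 346.67443466] (42.832916259765625, 48.4100341796875) [ 0.0026 -0.0008  0.131 ]
shift [ 0.0682 -0.0056  0.0343] turn [0.0008 0.0017 0.0341]
```

Emit:
{"api": "move_arm", "payload": {
  "increments": [
    {"x": 0.023,"y": -0.002,"z": 0,"ax": 0.001,"ay": 0.002,"az": 0.017},
    {"x": 0.046,"y": -0.004,"z": 0,"ax": 0.001,"ay": 0.002,"az": 0.034},
    {"x": 0.068,"y": -0.0055,"z": 0.01,"ax": 0.001,"ay": 0.002,"az": 0.034},
    {"x": 0.068,"y": -0.0055,"z": 0.034,"ax": 0.001,"ay": 0.002,"az": 0.034},
    {"x": 0.068,"y": -0.0055,"z": 0.034,"ax": 0.001,"ay": 0.002,"az": 0.034}
  ]
}}

```text
clock: 6.9
position: [0.5922, -0.1923, 0.3647]
ee_rot: [-3.141, -0.002, 3.079]
ft_force: [-0.1, 0.7, -1.8]
grip_width: 0.0259
finger_force: 59.2
```

Emit:
{"api": "move_arm", "payload": {
  "increments": [
    {"x": 0,"y": 0,"z": 0,"ax": 0,"ay": 0,"az": 0},
    {"x": 0,"y": 0,"z": 0,"ax": 0,"ay": 0,"az": 0},
    {"x": 0,"y": 0,"z": 0,"ax": 0,"ay": 0,"az": 0}
  ]
}}

```text
clock: 7.28
position: [0.5931, -0.1935, 0.3666]
ee_rot: [-3.14, 0.002, 3.078]
ft_force: [0.4, -0.2, -0.3]
grip_width: 0.0262
finger_force: 59.2
```

```bash
python3 - <<'E'
from h import *
from cell import env
s=env.get_state();print(s['clock'],s['position'].round(4),s['ee_rot'].round(4),s['ft_force'].round(1));plan(s,[.5924,-.1920,.345],3.0796)
E
```

```text
7.275 [ 0.5931 -0.1935  0.3666] [-3.1402e+00  2.0000e-03  3.0779e+00] [ 0.4 -0.2 -0.3]
shift [0.0009 0.0015 0.0216] turn [-0.0014  0.002  -0.0017]
```

Emit:
{"api": "move_arm", "payload": {
  "increments": [
    {"x": 0,"y": 0,"z": 0.006,"ax": 0,"ay": 0,"az": 0},
    {"x": 0,"y": 0,"z": 0.01,"ax": 0,"ay": 0,"az": 0},
    {"x": 0,"y": 0,"z": 0.012,"ax": 0,"ay": 0,"az": 0},
    {"x": 0,"y": 0,"z": 0.014,"ax": 0,"ay": 0,"az": 0},
    {"x": 0,"y": 0,"z": 0.015,"ax": 0,"ay": 0,"az": 0}
  ]
}}

```text
clock: 7.9
position: [0.5929, -0.1936, 0.3509]
ee_rot: [-3.14, 0.001, 3.078]
ft_force: [-0.2, 0.2, -1.5]
grip_width: 0.0261
finger_force: 59.2
```

Emit:
{"api": "move_arm", "payload": {
  "increments": [
    {"x": 0,"y": 0,"z": 0.001,"ax": 0,"ay": 0,"az": 0},
    {"x": 0,"y": 0,"z": 0.002,"ax": 0,"ay": 0,"az": 0},
    {"x": 0,"y": 0,"z": 0.003,"ax": 0,"ay": 0,"az": 0}
  ]
}}

```text
clock: 8.28
position: [0.5929, -0.1932, 0.3479]
ee_rot: [-3.141, 0.001, 3.078]
ft_force: [0.4, 1.3, 0.0]
grip_width: 0.0261
finger_force: 59.3
```

Emit:
{"api": "move_arm", "payload": {
  "increments": [
    {"x": 0,"y": 0,"z": 0.001,"ax": 0,"ay": 0,"az": 0},
    {"x": 0,"y": 0,"z": 0.002,"ax": 0,"ay": 0,"az": 0},
    {"x": 0,"y": 0,"z": 0.003,"ax": 0,"ay": 0,"az": 0},
    {"x": 0,"y": 0,"z": 0.004,"ax": 0,"ay": 0,"az": 0},
    {"x": 0,"y": 0,"z": 0.005,"ax": 0,"ay": 0,"az": 0}
  ]
}}

```text
clock: 8.9
position: [0.5929, -0.1932, 0.343]
ee_rot: [-3.141, 0.001, 3.078]
ft_force: [-0.7, 3.6, 1.8]
grip_width: 0.0267
finger_force: 59.5
```

Emit:
{"api": "move_arm", "payload": {
  "increments": [
    {"x": 0,"y": 0,"z": 0.001,"ax": 0,"ay": 0,"az": 0},
    {"x": 0,"y": 0,"z": 0.002,"ax": 0,"ay": 0,"az": 0},
    {"x": 0,"y": 0,"z": 0.003,"ax": 0,"ay": 0,"az": 0}
  ]
}}

```text
clock: 9.28
position: [0.5929, -0.1932, 0.34]
ee_rot: [-3.141, 0.001, 3.078]
ft_force: [-2.0, 4.9, 2.0]
grip_width: 0.026
finger_force: 59.6
```

Emit:
{"api": "move_arm", "payload": {
  "increments": [
    {"x": 0.0002,"y": 0.0005,"z": 0,"ax": 0,"ay": 0,"az": 0},
    {"x": 0.0003,"y": 0.0008,"z": 0,"ax": 0,"ay": 0,"az": 0},
    {"x": 0.0003,"y": 0.0008,"z": 0,"ax": 0,"ay": 0,"az": 0}
  ]
}}

```text
clock: 9.65
position: [0.5926, -0.1929, 0.3399]
ee_rot: [-3.14, 0.001, 3.078]
ft_force: [0.5, 2.9, -0.7]
grip_width: 0.0263
finger_force: 59.3
```

Emit:
{"api": "move_arm", "payload": {
  "increments": [
    {"x": 0,"y": 0,"z": 0.001,"ax": 0,"ay": 0,"az": 0},
    {"x": 0,"y": 0,"z": 0.002,"ax": 0,"ay": 0,"az": 0},
    {"x": 0,"y": 0,"z": 0.003,"ax": 0,"ay": 0,"az": 0}
  ]
}}

```text
clock: 10.02
position: [0.5926, -0.1929, 0.337]
ee_rot: [-3.14, 0.001, 3.078]
ft_force: [-0.7, 2.8, 0.8]
grip_width: 0.0263
finger_force: 59.5
```

Emit:
{"api": "move_arm", "payload": {
  "increments": [
    {"x": 0,"y": 0.0005,"z": 0,"ax": 0,"ay": 0,"az": 0},
    {"x": 0,"y": 0.0007,"z": 0.001,"ax": 0,"ay": 0,"az": 0},
    {"x": 0,"y": 0.0007,"z": 0.002,"ax": 0,"ay": 0,"az": 0},
    {"x": 0,"y": 0.0007,"z": 0.003,"ax": 0,"ay": 0,"az": 0},
    {"x": 0,"y": 0.0007,"z": 0.004,"ax": 0,"ay": 0,"az": 0}
  ]
}}

```text
clock: 10.65
position: [0.5927, -0.1922, 0.3329]
ee_rot: [-3.14, 0.001, 3.078]
ft_force: [0.1, 0.1, -0.7]
grip_width: 0.0261
finger_force: 59.2
```

Emit:
{"api": "move_arm", "payload": {
  "increments": [
    {"x": 0,"y": 0,"z": 0.001,"ax": 0,"ay": 0,"az": 0},
    {"x": 0,"y": 0,"z": 0.002,"ax": 0,"ay": 0,"az": 0},
    {"x": 0,"y": 0,"z": 0.003,"ax": 0,"ay": 0,"az": 0},
    {"x": 0,"y": 0,"z": 0.004,"ax": 0,"ay": 0,"az": 0},
    {"x": 0,"y": 0,"z": 0.005,"ax": 0,"ay": 0,"az": 0}
  ]
}}

```text
clock: 11.28
position: [0.5927, -0.1921, 0.3279]
ee_rot: [-3.14, 0.001, 3.078]
ft_force: [-1.1, -0.4, -1.6]
grip_width: 0.026
finger_force: 59.2
```

```bash
python3 - <<'E'
from cell import env
s=env.get_state();print(s['position'].round(4),s['ft_force'].round(2),s['moment'].round(2))
E
```

```text
[ 0.5927 -0.1921  0.3279] [-1.08 -0.39 -1.55] [ 0.01 -0.   -0.01]
```

Emit:
{"api": "move_arm", "payload": {
  "increments": [
    {"x": 0,"y": 0,"z": 0.0015,"ax": 0,"ay": 0,"az": 0},
    {"x": 0,"y": 0,"z": 0.003,"ax": 0,"ay": 0,"az": 0},
    {"x": 0,"y": 0,"z": 0.0045,"ax": 0,"ay": 0,"az": 0},
    {"x": 0,"y": 0,"z": 0.006,"ax": 0,"ay": 0,"az": 0},
    {"x": 0,"y": 0,"z": 0.0075,"ax": 0,"ay": 0,"az": 0}
  ]
}}

```text
clock: 11.9
position: [0.5926, -0.1921, 0.3204]
ee_rot: [-3.14, 0.001, 3.078]
ft_force: [-0.2, 0.1, -0.5]
grip_width: 0.0265
finger_force: 59.2
```

Emit:
{"api": "move_arm", "payload": {
  "increments": [
    {"x": 0,"y": 0,"z": 0.0015,"ax": 0,"ay": 0,"az": 0},
    {"x": 0,"y": 0,"z": 0.003,"ax": 0,"ay": 0,"az": 0},
    {"x": 0,"y": 0,"z": 0.0045,"ax": 0,"ay": 0,"az": 0},
    {"x": 0,"y": 0,"z": 0.006,"ax": 0,"ay": 0,"az": 0},
    {"x": 0,"y": 0,"z": 0.0075,"ax": 0,"ay": 0,"az": 0}
  ]
}}

```text
clock: 12.52
position: [0.5927, -0.1921, 0.3129]
ee_rot: [-3.14, 0.001, 3.078]
ft_force: [0.0, 1.3, -1.1]
grip_width: 0.0263
finger_force: 59.2
```

Emit:
{"api": "move_arm", "payload": {
  "increments": [
    {"x": 0,"y": 0,"z": 0.001,"ax": 0,"ay": 0,"az": 0},
    {"x": 0,"y": 0,"z": 0.002,"ax": 0,"ay": 0,"az": 0},
    {"x": 0,"y": 0,"z": 0.003,"ax": 0,"ay": 0,"az": 0},
    {"x": 0,"y": 0,"z": 0.004,"ax": 0,"ay": 0,"az": 0}
  ]
}}

```text
clock: 13.02
position: [0.5928, -0.1921, 0.3092]
ee_rot: [-3.14, 0.001, 3.078]
ft_force: [-0.0, 0.5, 2.8]
grip_width: 0.0262
finger_force: 59.7
```

Emit:
{"api": "move_arm", "payload": {
  "increments": [
    {"x": 0,"y": 0,"z": 0.001,"ax": 0,"ay": 0,"az": 0},
    {"x": 0,"y": 0,"z": 0.002,"ax": 0,"ay": 0,"az": 0},
    {"x": 0,"y": 0,"z": 0.003,"ax": 0,"ay": 0,"az": 0},
    {"x": 0,"y": 0,"z": 0.004,"ax": 0,"ay": 0,"az": 0}
  ]
}}

```text
clock: 13.52
position: [0.5928, -0.1921, 0.3053]
ee_rot: [-3.14, 0.001, 3.078]
ft_force: [-1.1, 0.2, 5.1]
grip_width: 0.0262
finger_force: 59.8
```

Emit:
{"api": "move_arm", "payload": {
  "increments": [
    {"x": 0,"y": 0,"z": 0.0005,"ax": 0,"ay": 0,"az": 0},
    {"x": 0,"y": 0,"z": 0.001,"ax": 0,"ay": 0,"az": 0},
    {"x": 0,"y": 0,"z": 0.001,"ax": 0,"ay": 0,"az": 0}
  ]
}}

```text
clock: 13.9
position: [0.5928, -0.1921, 0.3043]
ee_rot: [-3.14, 0.001, 3.078]
ft_force: [-1.8, 1.0, 5.3]
grip_width: 0.0263
finger_force: 59.9
```

Next come 0.5 mm steps until the collar meets the face.

Emit:
{"api": "move_arm", "payload": {
  "increments": [
    {"x": 0,"y": 0,"z": 0.0005,"ax": 0,"ay": 0,"az": 0},
    {"x": 0,"y": 0,"z": 0.001,"ax": 0,"ay": 0,"az": 0},
    {"x": 0,"y": 0,"z": 0.001,"ax": 0,"ay": 0,"az": 0}
  ]
}}

```text
clock: 14.28
position: [0.5928, -0.1921, 0.3034]
ee_rot: [-3.14, 0.001, 3.078]
ft_force: [-1.8, 1.0, 5.8]
grip_width: 0.026
finger_force: 60.0
```

Emit:
{"api": "move_arm", "payload": {
  "increments": [
    {"x": 0,"y": 0,"z": 0.0005,"ax": 0,"ay": 0,"az": 0},
    {"x": 0,"y": 0,"z": 0.0005,"ax": 0,"ay": 0,"az": 0}
  ]
}}

```text
clock: 14.52
position: [0.5928, -0.1922, 0.3033]
ee_rot: [-3.141, 0.002, 3.078]
ft_force: [-2.9, 0.7, 9.3]
grip_width: 0.0263
finger_force: 60.7
```

Emit:
{"api": "move_arm", "payload": {
  "increments": [
    {"x": 0,"y": 0,"z": 0.0005,"ax": 0,"ay": 0,"az": 0},
    {"x": 0,"y": 0,"z": 0.0005,"ax": 0,"ay": 0,"az": 0}
  ]
}}

```text
clock: 14.78
position: [0.5928, -0.1922, 0.3032]
ee_rot: [-3.141, 0.002, 3.078]
ft_force: [-4.1, 2.1, 13.4]
grip_width: 0.0263
finger_force: 61.2
```

Emit:
{"api": "move_arm", "payload": {
  "increments": [
    {"x": 0,"y": 0,"z": 0.0003,"ax": 0,"ay": 0,"az": 0},
    {"x": 0,"y": 0,"z": 0.0003,"ax": 0,"ay": 0,"az": 0},
    {"x": 0,"y": 0,"z": 0.0003,"ax": 0,"ay": 0,"az": 0},
    {"x": 0,"y": 0,"z": 0.0003,"ax": 0,"ay": 0,"az": 0}
  ]
}}

```text
clock: 15.28
position: [0.5928, -0.1922, 0.3032]
ee_rot: [-3.141, 0.002, 3.078]
ft_force: [-5.2, 2.4, 15.5]
grip_width: 0.0261
finger_force: 61.4
```

```bash
python3 - <<'E'
from h import *
from cell import job
f,s=wrist('w6');he=f['hand_eye'];print(s['ft_force'].round(1))
uv=cloud(f,280,270,360,395);z=f['range_z'][uv[:,1],uv[:,0]];p=(ray(f,uv)*z[:,None])@he[:3,:3].T+he[:3,3]
i=(abs(p[:,2]-.131)<.004)&(abs(p[:,0])<.014)&(abs(p[:,1])<.014);print(np.median(p[i],0))
w=p[i]@R.from_euler('xyz',s['ee_rot']).as_matrix().T+s['position'];print('pad-level z (home .172/.166)',np.median(w[:,2]))
E
```

```text
15.275 [ 0.5928 -0.1922  0.3032] [-3.1408e+00  1.8000e-03  3.0776e+00]
[-5.2  2.4 15.5]
[ 0.00297413 -0.00061674  0.13207171]
pad-level z (home .172/.166) 0.17116757417623643
```

The chuck has not slipped in the grip. The pad's height (0.171 m against 0.172 m for home) and the rising contact force both show the collar is seated.

```bash
python3 -c "
from cell import job
print(job.sign_off())"
```

```text
the job is handed in; nothing more can be done
None
```

The small chuck is on the spindle with its key in the keyway and its collar seated, still gripped and pressed home with about 15 N; I handed the job in at about 15 s, but no verdict came back.

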